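# Gauge a sprayer coupling in the counter caliper

## Robot

A 7-joint arm with a two-finger parallel gripper is mounted at the origin on the work surface. World frame = base frame: x ahead of the robot, y to its left, z up, the work surface at z = 0. Lengths are in m, angles in rad, forces in N, time in s.
With the tool pointing down it reaches from about 0.35 to 0.9 m from the base axis. Payload 19.9 kg.
Tool frame: the origin (TCP) lies at the very end of the fingers, on their centre line; the grasp point (between the pads) lies behind it (grip_point_offset is the z of the grasp point in the tool frame, in m); z points along the fingers, y is the line along which they close (so a half turn about z gives the same grasp; the last joint's range is limited). The gripper opens to 85 mm and grips with 20 to 120 N. Pads are 22 mm wide; open, the fingers measure 114 mm over their backs; the gripper's body (76 mm by 85 mm) begins 54 mm behind the grasp point. The pads swing forward as they close: fully open they stand 13 mm farther back than shut.
Start: joints at [-1.373, 0.417, -0.01, 1.614, 0.005, 1.111, -0.053], TCP at [0.148, 0.607, 0.231] pointing down, gripper open.
Joint ranges: [-2.81, 2.81], [-0.39, 2.02], [-1.27, 1.25], [0.06, 2.57], [-1.19, 4.33], [0.19, 2], [-2.82, 2.82]. Speed limits (rad/s): [1.89, 1.89, 2.39, 2.39, 3.01, 3.01, 3.01].

## Interface

Orientations are given as a unit quaternion [w, x, y, z].
In Python, from bench import observe, read_camera, close_job, grip_point_offset gives the robot as it stands.
- The arm moves only by the shell command python3 -m creep 'ROWS' [OPENING] [FORCE]. ROWS is JSON, one flat list of numbers, 6 for each row, row after row: the shift along the world's x, y, z in units of 0.04 m (1.0 is 0.04 m), then the turn, a rotation vector about the world's x, y, z in units of 6 degrees (1.0 is 6 degrees). In form: [dx, dy, dz, wx, wy, wz, dx, dy, dz, wx, wy, wz, ...]. A call has 1 to 8 rows; each row shifts and turns the commanded pose from where the row before left it; what a row does not reach is not made up. A row lasts 1/12 s, in which the tool goes at most 41.7 mm and 7.16 degrees, less where a joint would pass 70% of its speed; a pose out of reach is approached as far as the arm can. A call with a number of a shift or a turn outside -1 to 1 is refused whole. A call with a gripper value outside its range is refused whole. OPENING is the opening, from 0 (shut) to 1 (fully open), set as the call begins (- or left out, the last holds). The fingers move at their own pace and stop on an object; FORCE is the grip in N (left out, the last holds). Time passes only in rows, so rows that do not move let the fingers close. It gives the time, the measured TCP pose, the force, the opening and the grip force at its end, in the units of the state.
- observe(): the state, without advancing time (a new reading comes with each control period).
- read_camera(name): name is "scene" or "top" or "wrist"; returns a dict with "frame" (480x640x3 uint8, blue, green, red), "vfov" (degrees; the focal length in pixels is half the picture's height over the tangent of half this angle, whatever the lens; pixels are square), "cx", "cy" (the principal point, pixels), "world_from_camera" (4x4, takes a point from camera to world coordinates). Camera axes: x right, y up, looking along -z (the intrinsics and any distortion apply to the point x, -y, -z); pixel columns grow to the right and rows downward; lengths in m; the calibration is good to about 2 mm. A picture is of the moment at which its call begins. There is no depth.
- close_job(): hands the job in; it is judged then, once.
The state is a dict: "time": time; "joint_pos": joint angles; "dq": joint speeds; "joint_torque": joint torques, N m; "tcp_pos": TCP position; "eef_rot": TCP orientation; "wrist_force": force on the tool from outside, world axes, zero at the start; "torque": the same for the moment, N m; "grip_width": opening from 0.0 (shut) to 1.0 (fully open); "finger_force": force on a finger pad.
Only numpy, scipy, OpenCV 4.12 (cv2) and the standard library are available. Lean on these libraries where they do the work, as an engineer would, in place of code of your own. Each camera call takes 0.05 s, during which the arm holds its last target. There are 200 camera calls.

## Task

Stand the brass sprayer coupling upright (thin end up) on the bed of the counter caliper, between its two jaws, and let go of it. Then slide the moving jaw shut on it by its lug, gently, until the pointer of the sprung jaw stands between the two black marks, never driving the sprung jaw to its stop. Leave the caliper closed on the coupling like that, and do not disturb the ring nut, the bottle or the carton.

Things in the scene. Friction and masses are not known exactly. Their poses are not given: they have to be found in the camera images.
- coupling: Loose turned brass coupling, about 200 g, standing on the counter: a sleeve 32 mm in diameter and 36 mm high, with a thinner stub 24 mm in diameter and 30 mm high on top (66 mm in all). Origin: centre of its underside; z up along its axis.
- caliper: Steel bench caliper fixed to the counter; grey base plate 120 x 310 x 10 mm. Origin: on the counter, under the plate. y: the way the moving jaw slides shut, to the fixed head (y 106 to 160 mm); x: from the jaws' free ends to the beam (x 48 mm). Beam top 30 mm, jaws and head 38 mm, pointer 43 mm above the counter; only the lug is higher. Moving jaw x -45 to 62 mm, sprung jaw x -35 to 25 mm.
- bed (a point): Point on top of the base plate, 10 mm above the counter, in front of the sprung jaw's face (37 mm from it) and in line with its middle: a good place to stand the coupling. With the moving jaw open as at the start its face is 75 to 110 mm from the sprung jaw's.
- slide_jaw (a joint): Position of the moving jaw in m: the distance between its face and the sprung jaw's face at rest. 0 is shut, 0.112 wide open. Stiff slide (about 8 N of friction), stays where it is left.
- lug (a point): On the moving jaw: centre, at gripping height 62 mm above the counter, of the upright square lug 20 x 20 mm that rises from 36 to 76 mm above the counter over the beam, 45 mm behind the moving jaw's face. Pinch it or push it to slide the jaw.
- sprung_jaw (a joint): How far the spring-backed jaw at the fixed head has been pressed in, in m: 0 at rest, stop at 0.016; 0.4 N per mm. A dark pointer is fixed to it; it stands between the two black marks on the white plate of the head from 0.004 to 0.012.
- pointer_tip (a point): Tip of the sprung jaw's pointer, a dark bar 4 mm wide over the white plate on the fixed head; it moves along the caliper's y. The two black marks, each right across the white plate, lie 4 and 12 mm in front (+y) of where the tip rests.
- ring_nut: Loose brass ring nut, 44 mm outer diameter, 26 mm bore, 18 mm high; a bystander. Origin: centre of its underside.
- bottle: Loose small white bottle, 40 mm in diameter, 85 mm high; a bystander. Origin: centre of its underside.
- carton: Loose cardboard carton 70 x 50 x 100 mm; a bystander. Origin: centre of its underside.
Mind the look-alikes: they are no part of the job. What is shaped like the coupling but pink, red or turquoise is not meant.

How it is judged:
By the outcome, as a careful person would: the job done as asked, in the order asked, and still so for the second after the job is handed in, with the robot touching nothing.
It also fails if it takes over 61 s, if anything falls off the work surface, if the arm or the gripper's body presses on something with over 40 N, if the wrist force passes 120 N, or if a joint passes its speed limit or range.

## Working session

There is one attempt and no reset: what is moved stays moved. The work goes in short steps, Python scripts to look and compute and a shell command to move; the robot and the scene stay as the last step left them, time stands still between calls to the robot, and variables do not carry over. Pictures are saved under pics/ and viewed, at most 10 in all, crops included, and the job is handed in when it is done.

```bash
mkdir -p pics; ls
python3 - <<'E'
from bench import *
import cv2
print(grip_point_offset); print(observe())
for n in ("scene","top"):
    c=read_camera(n); cv2.imwrite(f"pics/{n}0.png",c["frame"]); print(n,c["vfov"],c["cx"],c["cy"],c["world_from_camera"], [k for k in c])
E
```

```text
pics
-0.0187
{'time': 0.0, 'joint_pos': array([-1.37350697,  0.41796187, -0.01032392,  1.61417883,  0.0047057 ,
        1.11068586, -0.0529723 ]), 'dq': array([-1.74093836e-03,  3.79227238e-04,  3.90340486e-04,  3.85568613e-04,
       -6.78168205e-05, -9.50000296e-04,  5.48305548e-04]), 'joint_torque': array([ 5.19758814e-04, -8.64473605e+01,  6.79255128e-01, -4.34888542e+01,
        1.91238918e-02,  7.72211468e-03,  6.63450692e-05]), 'tcp_pos': array([0.14774692, 0.60692927, 0.23066577]), 'eef_rot': array([-2.84636185e-05,  1.19082588e-01,  9.92884168e-01, -6.04328317e-04]), 'wrist_force': array([-0.63380983,  0.06097718, -0.13873441]), 'torque': array([-0.00641527, -0.02029732, -0.03252525]), 'finger_force': 0.0, 'grip_width': 1.0015843362871504}
scene 42.81401819794083 325.90310947771184 241.16144453760862 [[ 0.25775548 -0.61457484  0.74556011  1.60210267]
 [ 0.9659552   0.14618041 -0.2134522  -0.26734757]
 [ 0.02219607  0.77519614  0.63133056  0.97708973]
 [ 0.          0.          0.          1.        ]] ['frame', 'vfov', 'cx', 'cy', 'world_from_camera']
top 47.240388725945316 314.9981681628898 244.65509225694151 [[ 0.00708233  0.99037677 -0.13821613  0.35545059]
 [-0.99992191  0.00559082 -0.01117643  0.05121749]
 [-0.01029613  0.13828449  0.99033903  1.32520373]
 [ 0.          0.          0.          1.        ]] ['frame', 'vfov', 'cx', 'cy', 'world_from_camera']
```

View pics/scene0.png

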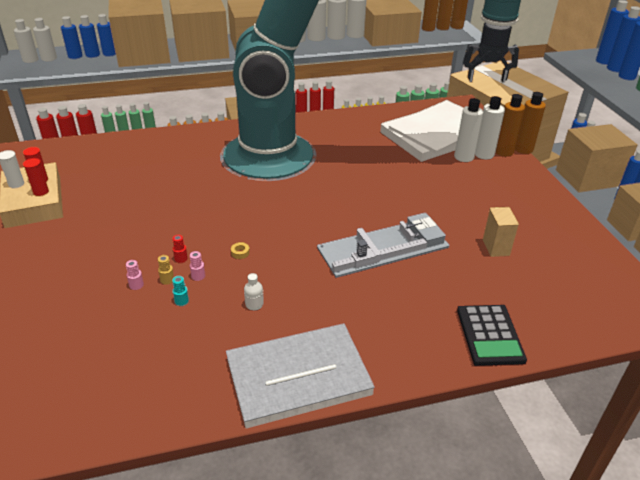

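View pics/top0.png

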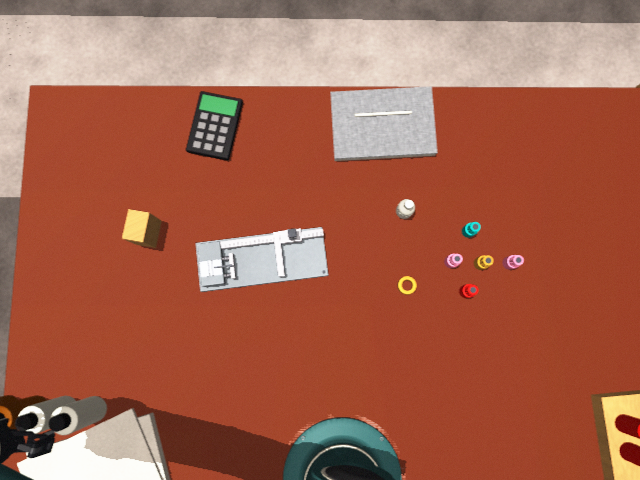

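Both views show five coupling-shaped items:

| Item | Top view pixel | Scene view pixel |
|---|---|---|
| Brass | (485,262) | (165,270) |
| Pink | (455,260) | – |
| Pink | (515,262) | – |
| Turquoise | (472,229) | – |
| Red | (469,291) | – |

The brass ring nut is at top (408,285), which is a ring and not a coupling. The description fits the brass one at (485,262). The caliper is at top (262,260), with its head on the left and its lug at (293,234).

```bash
cat > h.py <<'E'
import numpy as np, cv2
from bench import *
def ray(c,u,v):
    f=240/np.tan(np.radians(c["vfov"]/2)); T=np.array(c["world_from_camera"])
    d=T[:3,:3]@np.array([(u-c["cx"])/f,-(v-c["cy"])/f,-1]); return T[:3,3],d
def plane(c,u,v,z):
    o,d=ray(c,u,v); return o+d*(z-o[2])/d[2]
def cross(r1,r2):
    A=np.stack([r1[1],-r2[1]],1); s=np.linalg.lstsq(A,r2[0]-r1[0],rcond=None)[0]
    a=r1[0]+s[0]*r1[1]; b=r2[0]+s[1]*r2[1]; return (a+b)/2,np.linalg.norm(a-b)
def px(c,p):
    f=240/np.tan(np.radians(c["vfov"]/2)); T=np.array(c["world_from_camera"]); q=T[:3,:3].T@(np.array(p)-T[:3,3])
    return np.array([c["cx"]+f*q[0]/-q[2], c["cy"]-f*q[1]/-q[2]])
def blobs(m,amin=15):
    n,l,s,ce=cv2.connectedComponentsWithStats(m); return [(s[i,:5].tolist(),ce[i].round(1).tolist()) for i in range(1,n) if s[i,4]>=amin]
E
python3 - <<'E'
from h import *
top=read_camera("top"); sc=read_camera("scene")
for n,c in (("top",top),("scene",sc)):
    hsv=cv2.cvtColor(c["frame"],cv2.COLOR_BGR2HSV)
    m=cv2.inRange(hsv,(18,110,60),(32,255,255)); 
    print(n,blobs(m,25))
f=top["frame"]
hsv=cv2.cvtColor(f,cv2.COLOR_BGR2HSV)
g=cv2.inRange(hsv,(0,0,60),(180,70,255)); g[:200]=0; g[320:]=0; g[:,:170]=0; g[:,345:]=0
g=cv2.morphologyEx(g,cv2.MORPH_CLOSE,np.ones((9,9)))
cn=max(cv2.findContours(g,0,2)[0],key=cv2.contourArea); r=cv2.minAreaRect(cn); b=cv2.boxPoints(r)
print(r,b)
for p in b: print(p,plane(top,*p,0.01).round(4))
A=cv2.resize(f[215:305,185:335],(800,480),interpolation=cv2.INTER_CUBIC)
cv2.imwrite("pics/cal.png",A)
t1=cv2.resize(f[215:305,400:530],(780,540)[:2],interpolation=cv2.INTER_CUBIC)
s=sc["frame"][225:315,110:215]
t1=cv2.resize(f[215:305,430:530],(400,360),interpolation=cv2.INTER_CUBIC); t2=cv2.resize(s,(400,343),interpolation=cv2.INTER_CUBIC)
cv2.imwrite("pics/coup.png",np.hstack([t1[:343],t2]))
E
```

```text
top [([123, 209, 26, 33, 618], [135.2, 225.1]), ([475, 255, 18, 14, 143], [483.4, 261.6]), ([398, 276, 19, 18, 172], [406.7, 284.8]), ([602, 394, 38, 86, 1815], [621.0, 433.1])]
scene [([109, 1, 25, 16, 66], [119.7, 8.6]), ([130, 0, 7, 12, 27], [133.2, 6.5]), ([181, 0, 16, 10, 40], [189.6, 3.6]), ([230, 0, 16, 7, 49], [237.6, 2.7]), ([251, 1, 11, 14, 39], [255.8, 7.0]), ([375, 0, 23, 14, 102], [384.8, 5.4]), ([406, 0, 12, 12, 35], [410.8, 6.6]), ([173, 6, 17, 8, 43], [179.8, 8.8]), ([231, 8, 14, 6, 28], [238.0, 10.6]), ([510, 69, 19, 7, 36], [518.4, 71.8]), ([472, 71, 16, 12, 26], [478.1, 75.3]), ([509, 73, 15, 8, 36], [516.4, 77.2]), ([454, 76, 37, 21, 44], [471.4, 85.8]), ([490, 78, 26, 22, 66], [504.1, 88.3]), ([526, 79, 22, 9, 61], [536.0, 83.2]), ([227, 98, 8, 6, 32], [230.0, 100.3]), ([574, 128, 10, 7, 28], [578.8, 130.7]), ([581, 135, 19, 15, 39], [589.6, 141.6]), ([55, 163, 3, 22, 28], [55.8, 173.2]), ([0, 206, 34, 7, 42], [16.7, 208.5]), ([231, 242, 18, 17, 227], [239.6, 249.9]), ([158, 255, 15, 29, 304], [165.0, 269.9])]
((261.02142333984375, 258.16748046875), (51.285911560058594, 129.58660888671875), 82.7249984741211) [[193.50252 240.93585]
 [322.0459  224.52606]
 [328.54034 275.3991 ]
 [199.99695 291.8089 ]]
[193.50252 240.93585] [0.5465 0.3611 0.01  ]
[322.0459  224.52606] [0.5885 0.0493 0.01  ]
[328.54034 275.3991 ] [0.4647 0.033  0.01  ]
[199.99695 291.8089 ] [0.4234 0.3408 0.01  ]
```

View pics/coup.png

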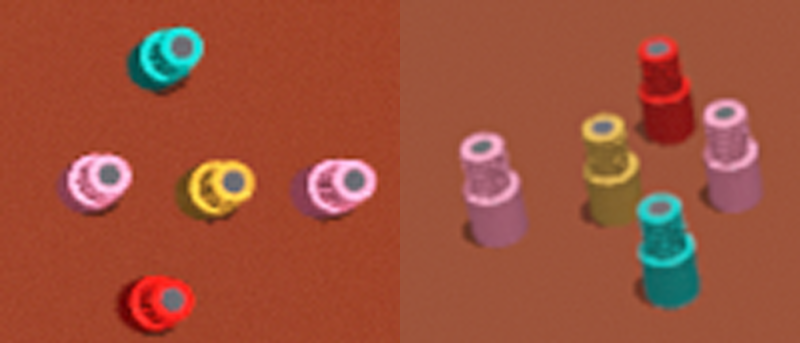

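View pics/cal.png

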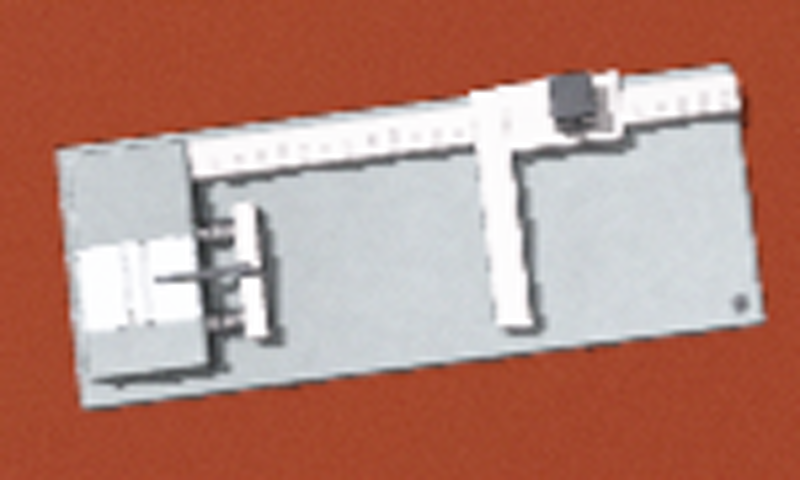

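The crop confirms the brass coupling is upright. Its stub hole is at about top (488.3,260.3) and scene (163.0,258.3). The pinks, red and turquoise stand about 73 mm around it. In the caliper crop, the sprung jaw face runs from crop (258,203) to (270,338), the moving jaw face from (477,150) to (500,328), and the lug top is near (570,88). The pointer tip rests at (157,279), with the marks to its left at about (140,–) and (125,–).

Run:
```python
from h import *
top=read_camera("top"); sc=read_camera("scene")
q=lambda x,y:((x+.5)/5.3333-.5+185,(y+.5)/5.3333-.5+215)
P={}
for k,x,y,z in [("spT",258,203,.038),("spB",270,338,.038),("mvT",477,150,.038),("mvB",500,326,.038),("lugTopL",553,76,.076),("lugTopR",590,76,.076),("lugc",571,91,.076),("tip",157,279,.043),("plBR",763,320,.01),("plTR",738,66,.01),("plBL",85,407,.01),("hdBL",97,378,.038),("hdBR",207,370,.038),("hdTR",184,141,.038),("hdTL",57,150,.038)]:
    P[k]=plane(top,*q(x,y),z); print(k,P[k].round(4))
def ang(a,b,off): d=P[b]-P[a]; return np.degrees(np.arctan2(d[1],d[0]))-off
print("yaw jaw",ang("spB","spT",0),ang("mvB","mvT",0),"plate",ang("plBR","plBL",90),ang("plBR","plTR",0))
print("len sp",np.linalg.norm(P["spB"]-P["spT"]),"plate L",np.linalg.norm(P["plBR"]-P["plBL"]))
print("coupling top plane",plane(top,488.3,260.3,.066),"scene",plane(sc,163,258.3,.066), cross(ray(top,488.3,260.3),ray(sc,163,258.3)))
# hole centroid from dark grey mask
for c,(u0,v0,u1,v1) in ((top,(480,252,497,270)),(sc,(155,250,175,268))):
    h=cv2.cvtColor(c["frame"],cv2.COLOR_BGR2HSV)[v0:v1,u0:u1]; m=cv2.inRange(h,(0,0,30),(180,90,200)); print([(b[0],b[1][0]+u0,b[1][1]+v0) for b in blobs(m,4)])
```

```text
spT [0.5149 0.2598 0.038 ]
spB [0.4549 0.2528 0.038 ]
mvT [0.5392 0.1629 0.038 ]
mvB [0.4609 0.1514 0.038 ]
lugTopL [0.5663 0.1273 0.076 ]
lugTopR [0.5664 0.1112 0.076 ]
lugc [0.5598 0.1194 0.076 ]
tip [0.4803 0.3026 0.043 ]
plBR [0.4666 0.0352 0.01  ]
plTR [0.5825 0.047  0.01  ]
plBL [0.4255 0.3396 0.01  ]
hdBL [0.4368 0.3287 0.038 ]
hdBR [0.4406 0.2802 0.038 ]
hdTR [0.5425 0.2936 0.038 ]
hdTL [0.5381 0.3501 0.038 ]
yaw jaw 6.628968676845099 8.362634347742505 plate 7.682290162057484 5.833007204964819
len sp 0.060353378323720425 plate L 0.3072419426782562
coupling top plane [ 0.49710797 -0.33345545  0.066     ] scene [ 0.50019949 -0.33327422  0.066     ] (array([ 0.49739963, -0.33376472,  0.06382583]), np.float64(0.0006886694152109051))
[([6, 6, 5, 5, 21], 488.0, 260.0)]
[([5, 7, 6, 3, 15], 162.7, 257.9)]
```

```bash
python3 -m creep '[0.95,-0.3,0.1,0,0,0, 0.95,-0.3,0.1,0,0,0, 0.95,-0.3,0.1,0,0,0, 0.95,-0.3,0.1,0,0,0, 0.95,-0.3,0.1,0,0,0, 0.95,-0.3,0.1,0,0,0, 0.95,-0.3,0.1,0,0,0, 0.95,-0.3,0.1,0,0,0]' 0.6 40 && python3 -m creep '[0.1,-1,0,0,0,-0.4, 0.1,-1,0,0,0,-0.4, 0.1,-1,0,0,0,-0.4, 0.1,-1,0,0,0,-0.4, 0.1,-1,0,0,0,-0.4, 0.1,-1,0,0,0,-0.4, 0.1,-1,0,0,0,-0.4, 0.1,-1,0,0,0,-0.4]' && python3 -m creep '[0.05,-1,-0.1,0,0,-0.3, 0.05,-1,-0.1,0,0,-0.3, 0.05,-1,-0.1,0,0,-0.3, 0.05,-1,-0.1,0,0,-0.3, 0.05,-1,-0.1,0,0,-0.3, 0.05,-1,-0.1,0,0,-0.3, 0.05,-1,-0.1,0,0,-0.3, 0,0,0,0,0,0]'
```

```text
time: 0.97
tcp_pos: [0.4535, 0.5103, 0.2636]
eef_rot: [0.0, 0.119, 0.993, 0.0]
wrist_force: [-0.4, 0.7, 0.2]
grip_width: 0.6
finger_force: 0.0
time: 1.63
tcp_pos: [0.4836, 0.1894, 0.2634]
eef_rot: [0.0, 0.284, 0.959, 0.0]
wrist_force: [2.1, 0.2, -0.4]
grip_width: 0.601
finger_force: 0.0
time: 2.3
tcp_pos: [0.4969, -0.0962, 0.2351]
eef_rot: [0.0, 0.391, 0.92, -0.001]
wrist_force: [-0.2, -1.5, 0.5]
grip_width: 0.596
finger_force: 0.0
```

```bash
python3 -m creep '[0,-0.99,-0.4,0,0,0, 0,-0.99,-0.4,0,0,0, 0,-0.99,-0.4,0,0,0, 0,-0.99,-0.4,0,0,0, 0,-0.99,-0.4,0,0,0, 0,-0.98,-0.4,0,0,0, 0,0,0,0,0,0]'
python3 - <<'E'
from h import *
w=read_camera("wrist"); cv2.imwrite("pics/w1.png",w["frame"]); print(w["vfov"],w["world_from_camera"], px(w,(.4975,-.3335,.066)), observe()["tcp_pos"])
E
```

```text
time: 2.88
tcp_pos: [0.4946, -0.3275, 0.1388]
eef_rot: [-0.001, 0.39, 0.921, -0.002]
wrist_force: [-1.6, -1.8, -0.2]
grip_width: 0.594
finger_force: 0.0
69.06746699244574 [[ 0.71776096 -0.66500074 -0.20638126  0.44076415]
 [ 0.69626613  0.68305059  0.2205796  -0.27197496]
 [-0.00571676 -0.30201971  0.95328454  0.28007645]
 [ 0.          0.          0.          1.        ]] [317.53231029 270.44843788] [ 0.49567032 -0.32422157  0.13975112]
```

View pics/w1.png

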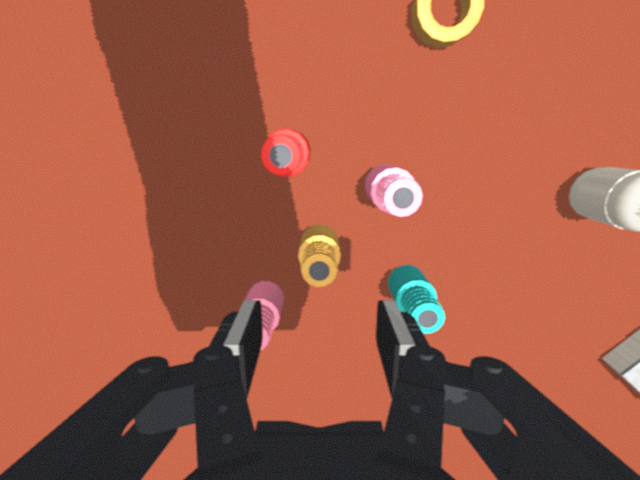

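The wrist view shows the brass hole at (319.5,271), against a predicted (317.5,270.4), so the target holds to about 1 mm. Pinks, red and turquoise are clear of the finger line.

```bash
python3 -m creep '[0,-0.18,0,0,0,0, 0,0,-0.5,0,0,0, 0,0,-0.5,0,0,0, 0,0,-0.5,0,0,0, 0,0,-0.5,0,0,0, 0,0,-0.4,0,0,0, 0,0,-0.24,0,0,0, 0,0,0,0,0,0]'; python3 -m creep '[0,0,0,0,0,0, 0,0,0,0,0,0, 0,0,0,0,0,0]'
```

```text
time: 3.6
tcp_pos: [0.4978, -0.3264, 0.0347]
eef_rot: [-0.001, 0.386, 0.923, 0.0]
wrist_force: [-0.3, 0.5, -0.1]
grip_width: 0.598
finger_force: 0.0
time: 3.85
tcp_pos: [0.4985, -0.3278, 0.037]
eef_rot: [0.001, 0.386, 0.922, -0.0]
wrist_force: [0.4, -0.2, 0.1]
grip_width: 0.601
finger_force: 0.0
```

```bash
python3 -m creep '[-0.02,-0.14,-0.08,0,0,0, 0,0,0,0,0,0, 0,0,0,0,0,0, 0,0,0,0,0,0]'; python3 -m creep '[0,0,0,0,0,0, 0,0,0,0,0,0, 0,0,0,0,0,0, 0,0,0,0,0,0, 0,0,0,0,0,0, 0,0,0,0,0,0, 0,0,0,0,0,0, 0,0,0,0,0,0]' 0 40
```

```text
time: 4.18
tcp_pos: [0.497, -0.3334, 0.0327]
eef_rot: [0.0, 0.387, 0.922, -0.0]
wrist_force: [-0.8, -0.0, 0.8]
grip_width: 0.602
finger_force: 0.0
time: 4.85
tcp_pos: [0.4973, -0.3333, 0.033]
eef_rot: [0.0, 0.386, 0.922, 0.0]
wrist_force: [-0.9, 1.3, 4.9]
grip_width: 0.322
finger_force: 39.1
```

```bash
python3 -m creep '[0,0,0.3,0,0,0, 0,0,0.6,0,0,0, 0,0,0.8,0,0,0, 0,0,0.8,0,0,0, 0,0,0.8,0,0,0, 0,0,0.5,0,0,0, 0,0,0.2,0,0,0, 0,0,0,0,0,0]'
python3 - <<'E'
from h import *
w=read_camera("wrist"); s=read_camera("scene"); t=px(s,(.4973,-.3333,.19)); u,v=int(t[0]),int(t[1]); print(t,observe()["wrist_force"],observe()["tcp_pos"])
a=cv2.resize(s["frame"][max(0,v-60):v+90,max(0,u-75):u+75],(400,400),interpolation=cv2.INTER_CUBIC)
cv2.imwrite("pics/lift.png",np.hstack([a,cv2.resize(w["frame"][180:480,170:470],(400,400))]))
E
```

```text
time: 5.52
tcp_pos: [0.4975, -0.3336, 0.1946]
eef_rot: [0.001, 0.387, 0.922, -0.0]
wrist_force: [-0.4, 0.2, -2.8]
grip_width: 0.319
finger_force: 39.8
[154.43576862 213.42555574] [ 1.0584355   0.01671527 -2.60947929] [ 0.49667305 -0.33282056  0.19176654]
```

View pics/lift.png

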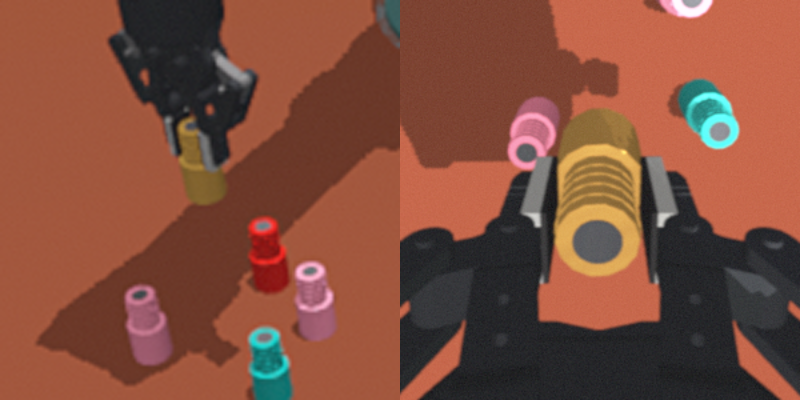

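The lift picture shows the coupling held vertically by its stub between the pads. All look-alikes are still standing. Next I carry it to above the bed.

```bash
python3 -m creep '[0,0.4,0,0,0,0, 0,0.8,0,0,0,0, 0,1,0,0,0,0, 0,1,0,0,0,0, 0,1,0,0,0,0, 0,1,0,0,0,0, 0,1,0,0,0,0, 0,1,0,0,0,0]' && python3 -m creep '[-0.04,1,0,0,0,0, -0.04,1,0,0,0,0, -0.04,1,0,0,0,0, -0.03,1,0,0,0,0, -0.02,1,0,0,0,0, -0.02,0.9,0,0,0,0, 0,0.5,0,0,0,0, 0,0.22,0,0,0,0]'; python3 -m creep '[0,0,-0.2,0,0,0, 0,0,-0.4,0,0,0, 0,0,-0.4,0,0,0, 0,0,-0.4,0,0,0, 0,0,-0.2,0,0,0, 0,0,0,0,0,0, 0,0,0,0,0,0, 0,0,0,0,0,0]'; python3 -m creep '[0,0,0,0,0,0, 0,0,0,0,0,0]'
```

```text
time: 6.28
tcp_pos: [0.4958, -0.0433, 0.1912]
eef_rot: [-0.001, 0.387, 0.922, -0.001]
wrist_force: [1.1, -0.4, -2.6]
grip_width: 0.324
finger_force: 39.8
time: 6.95
tcp_pos: [0.4879, 0.2228, 0.1908]
eef_rot: [-0.001, 0.385, 0.923, -0.001]
wrist_force: [0.1, 0.2, -2.5]
grip_width: 0.316
finger_force: 39.8
time: 7.62
tcp_pos: [0.4898, 0.2191, 0.1292]
eef_rot: [0.0, 0.387, 0.922, 0.0]
wrist_force: [1.0, -0.2, -2.6]
grip_width: 0.321
finger_force: 39.8
time: 7.78
tcp_pos: [0.4897, 0.2196, 0.1293]
eef_rot: [0.0, 0.387, 0.922, 0.0]
wrist_force: [-0.1, -0.0, -3.6]
grip_width: 0.326
finger_force: 39.8
```

```bash
python3 -m creep '[0,0,-0.3,0,0,0, 0,0,-0.5,0,0,0, 0,0,-0.5,0,0,0, 0,0,-0.4,0,0,0, 0,0,-0.2,0,0,0, 0,0,-0.1,0,0,0, 0,0,0,0,0,0, 0,0,0,0,0,0]'; python3 -m creep '[0,0,0,0,0,0, 0,0,-0.05,0,0,0, 0,0,0,0,0,0, 0,0,-0.04,0,0,0, 0,0,0,0,0,0, 0,0,0,0,0,0]'
```

```text
time: 8.45
tcp_pos: [0.4898, 0.2196, 0.0491]
eef_rot: [0.0, 0.387, 0.922, 0.0]
wrist_force: [0.0, 0.3, -1.9]
grip_width: 0.322
finger_force: 39.8
time: 8.95
tcp_pos: [0.4894, 0.2195, 0.0451]
eef_rot: [-0.0, 0.387, 0.922, -0.0]
wrist_force: [0.5, -0.3, -3.2]
grip_width: 0.323
finger_force: 39.8
```

```bash
for i in 1 2 3; do python3 -m creep '[0,0,-0.025,0,0,0, 0,0,0,0,0,0, 0,0,0,0,0,0]' | grep -E "tcp|wrist"; done
```

```text
tcp_pos: [0.4894, 0.2195, 0.044]
wrist_force: [0.2, -0.5, -2.2]
tcp_pos: [0.4895, 0.2196, 0.0431]
wrist_force: [0.6, 0.6, -0.7]
tcp_pos: [0.4898, 0.2197, 0.0428]
wrist_force: [-3.6, -1.1, 12.7]
```

Contact came at z 0.043, as expected. I back off half a millimetre, open, and rise.

```bash
python3 -m creep '[0,0,0.015,0,0,0, 0,0,0,0,0,0, 0,0,0,0,0,0]' | grep -E "tcp|wrist"; python3 -m creep '[0,0,0,0,0,0, 0,0,0,0,0,0, 0,0,0,0,0,0, 0,0,0,0,0,0, 0,0,0,0,0,0, 0,0,0,0,0,0]' 0.55; python3 -m creep '[0,0,0.1,0,0,0, 0,0,0.3,0,0,0, 0,0,0.6,0,0,0, 0,0,0.6,0,0,0, 0,0,0.6,0,0,0, 0,0,0.4,0,0,0, 0,0,0.2,0,0,0, 0,0,0,0,0,0]'
python3 - <<'E'
from h import *
s=read_camera("scene");t=read_camera("top")
a=cv2.resize(s["frame"][200:290,305:460],(620,360),interpolation=cv2.INTER_CUBIC)
b=t["frame"][215:305,185:335]
w=read_camera("wrist"); print(w["world_from_camera"])
cv2.imwrite("pics/placed.png",np.vstack([a[:, :600],cv2.resize(w["frame"],(320,240)).copy() if 0 else np.hstack([cv2.resize(w["frame"],(300,225)),cv2.resize(b,(300,225))])]))
cv2.imwrite("pics/w2.png",w["frame"]); print(observe()["tcp_pos"])
E
```

```text
tcp_pos: [0.4897, 0.2197, 0.0429]
wrist_force: [-0.1, -0.5, 7.4]
time: 10.45
tcp_pos: [0.4894, 0.2195, 0.0426]
eef_rot: [-0.0, 0.387, 0.922, -0.0]
wrist_force: [-0.1, 0.2, -0.2]
grip_width: 0.55
finger_force: 0.0
time: 11.12
tcp_pos: [0.4902, 0.2199, 0.1568]
eef_rot: [0.001, 0.387, 0.922, 0.001]
wrist_force: [-0.5, 0.6, -0.6]
grip_width: 0.552
finger_force: 0.0
[[ 0.7125218  -0.66901908 -0.21148559  0.43443528]
 [ 0.70164823  0.67871079  0.21689036  0.27426807]
 [-0.00156624 -0.3029276   0.95301228  0.29564012]
 [ 0.          0.          0.          1.        ]]
[0.48897115 0.21935291 0.1539239 ]
```

View pics/placed.png

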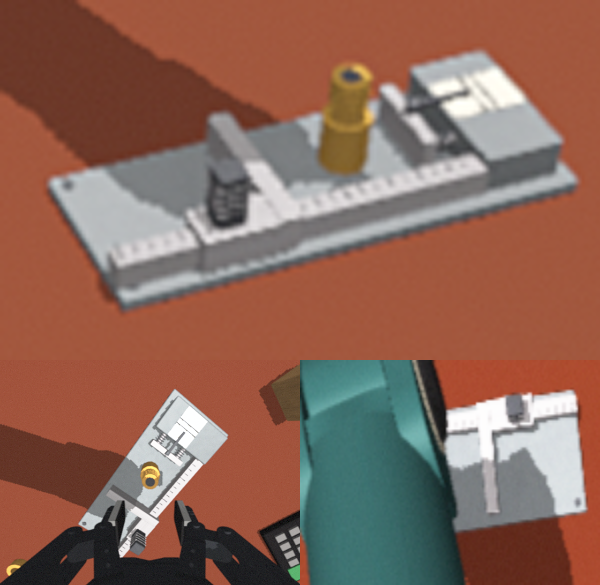

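The coupling stands upright on the bed between the jaws, with the scene crop showing it free. The lug is a dark post at crop (228,195). Next I go above the lug, turning so the fingers close along the caliper's y.

```bash
python3 -m creep '[0.2,-0.3,0,0,0,1, 0.2,-0.3,0,0,0,1, 0.2,-0.3,0,0,0,1, 0.2,-0.3,0,0,0,1, 0.2,-0.3,0,0,0,1, 0.2,-0.3,0,0,0,1, 0.2,-0.3,0,0,0,1, 0.2,-0.3,0,0,0,1]' >/dev/null;  python3 -m creep '[0.15,-0.11,0,0,0,0.84, 0,0,0,0,0,0, 0,0,0,0,0,0, 0,0,0,0,0,0, 0,0,0,0,0,0]'
python3 - <<'E'
from h import *
w=read_camera("wrist"); s=read_camera("scene")
print(px(w,(.5595,.119,.076)), px(s,(.5595,.119,.076)))
f=w["frame"].copy(); print(observe()["tcp_pos"])
a=s["frame"][200:290,305:460]
u,v=px(s,(.5595,.119,.076)); S=cv2.resize(s["frame"][int(v)-25:int(v)+35,int(u)-40:int(u)+40],(640,480))[:, :400]
cv2.imwrite("pics/w3.png",np.hstack([f[:480,:][:, 120:520],S]))
E
```

```text
time: 12.35
tcp_pos: [0.5588, 0.1198, 0.1543]
eef_rot: [-0.0, -0.065, 0.998, -0.0]
wrist_force: [0.0, 0.9, 0.1]
grip_width: 0.551
finger_force: 0.0
[318.47946734 260.42796456] [362.09303833 241.71312134]
[0.55904329 0.11973937 0.15453428]
```

View pics/w3.png

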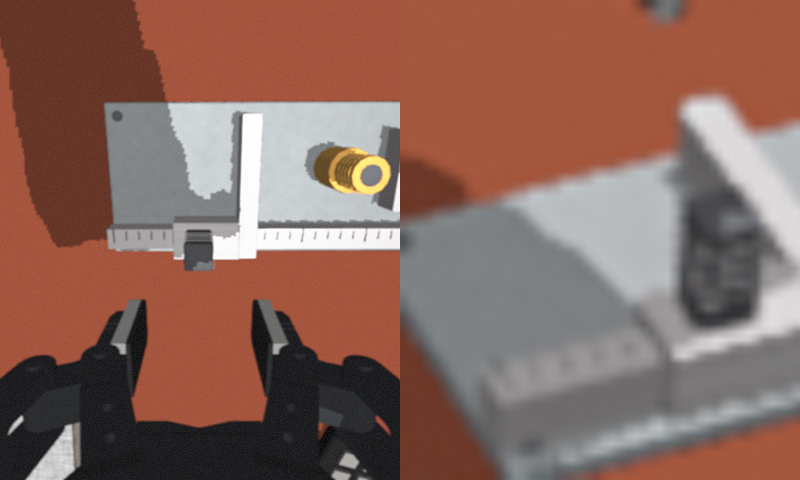

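The wrist view shows the lug top centred at (319,257), against a predicted (318.5,260.4), so it sits between the fingers with the plate square to them. I descend and pinch.

```bash
python3 -m creep '[0,0,-0.4,0,0,0, 0,0,-0.6,0,0,0, 0,0,-0.6,0,0,0, 0,0,-0.5,0,0,0, 0,0,-0.4,0,0,0, 0,0,-0.2,0,0,0, 0,0,0,0,0,0, 0,0,0,0,0,0]' | grep -E "tcp|wrist"; python3 -m creep '[0,0,-0.06,0,0,0, 0,0,0,0,0,0, 0,0,0,0,0,0]'; python3 -m creep '[0,0,0,0,0,0, 0,0,0,0,0,0, 0,0,0,0,0,0, 0,0,0,0,0,0, 0,0,0,0,0,0, 0,0,0,0,0,0, 0,0,0,0,0,0, 0,0,0,0,0,0]' 0 30
```

```text
tcp_pos: [0.5595, 0.1193, 0.047]
wrist_force: [0.5, -0.6, 1.0]
time: 13.37
tcp_pos: [0.5598, 0.1192, 0.045]
eef_rot: [0.001, -0.066, 0.998, 0.0]
wrist_force: [-0.8, -0.6, 0.4]
grip_width: 0.552
finger_force: 0.0
time: 14.03
tcp_pos: [0.5596, 0.1192, 0.0447]
eef_rot: [0.0, -0.066, 0.998, 0.0]
wrist_force: [-0.7, -0.3, 5.0]
grip_width: 0.231
finger_force: 33.3
```

```bash
python3 -m creep '[-0.01,0.08,0,0,0,0, -0.02,0.15,0,0,0,0, -0.02,0.15,0,0,0,0, -0.02,0.15,0,0,0,0, -0.02,0.15,0,0,0,0, -0.02,0.15,0,0,0,0, -0.015,0.12,0,0,0,0, -0.01,0.05,0,0,0,0]' | grep -E "tcp|wrist|grip"; python3 -m creep '[-0.007,0.05,0,0,0,0, -0.007,0.05,0,0,0,0, -0.006,0.05,0,0,0,0, -0.006,0.05,0,0,0,0, -0.007,0.05,0,0,0,0, -0.007,0.05,0,0,0,0, -0.006,0.05,0,0,0,0, -0.006,0.05,0,0,0,0]';  python3 -m creep '[-0.007,0.05,0,0,0,0, 0,0,0,0,0,0, 0,0,0,0,0,0]' | grep -E "tcp|wrist"
python3 - <<'E'
from h import *
s=read_camera("scene"); 
cv2.imwrite("pics/slide1.png",cv2.resize(s["frame"][190:280,350:470],(800,600),interpolation=cv2.INTER_CUBIC))
E
```

```text
tcp_pos: [0.5543, 0.1585, 0.0447]
wrist_force: [0.5, -8.1, 5.3]
grip_width: 0.233
time: 15.37
tcp_pos: [0.5523, 0.1734, 0.0447]
eef_rot: [0.0, -0.065, 0.998, -0.001]
wrist_force: [-1.6, -10.1, 8.1]
grip_width: 0.226
finger_force: 33.6
tcp_pos: [0.5519, 0.1759, 0.0446]
wrist_force: [-1.5, -6.6, 5.6]
```

View pics/slide1.png

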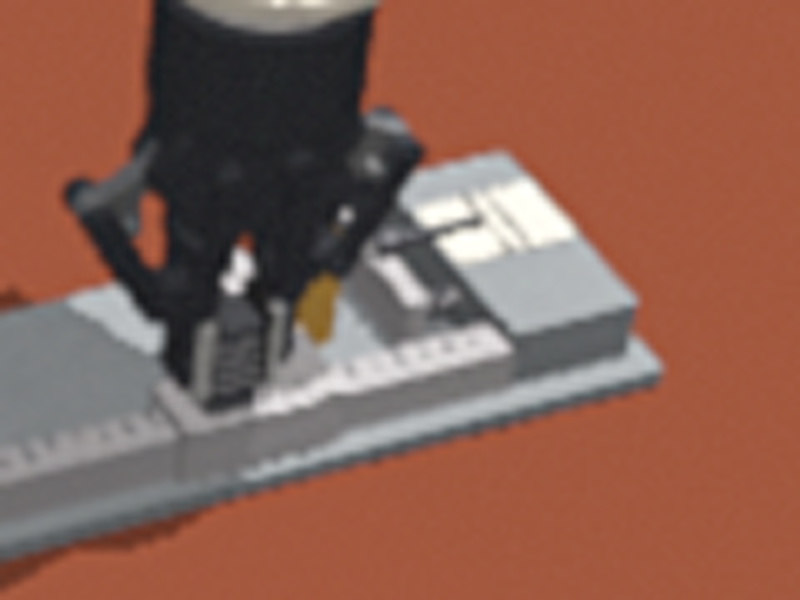

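The slide picture shows the pointer tip at rest at crop (482,218), short of both marks at about (497,215) and (518,215). The coupling is standing, with a small gap left to the sprung jaw. About 19 mm remains, so I go 14 mm slowly and then measure the pointer by its intensity profile.

```bash
cat > prof.py <<'E'
from h import *
ey=np.array([-.1305,.9914,0]); ex=np.array([.9914,.1305,0]); tip=np.array([.4803,.3026,.043])
for n in ("scene","wrist"):
    c=read_camera(n); g=cv2.cvtColor(c["frame"],cv2.COLOR_BGR2GRAY).astype(np.float32)
    print(n,"tip px",px(c,tip).round(1),"px/mm",(px(c,tip+.01*ey)-px(c,tip)).round(1)/10)
    for off in (-6,-4,-2,0,2,4,6):
        pts=np.array([px(c,tip+ex*off/1e3+ey*d/1e3) for d in range(-12,21)],np.float32)
        print(off,cv2.remap(g,pts[None,:,0],pts[None,:,1],1)[0].astype(int).tolist())
print(observe()["tcp_pos"],observe()["wrist_force"])
E
python3 prof.py; python3 -m creep '[-0.006,0.05,0,0,0,0, -0.007,0.05,0,0,0,0, -0.007,0.05,0,0,0,0, -0.006,0.05,0,0,0,0, -0.007,0.05,0,0,0,0, -0.007,0.05,0,0,0,0, -0.006,0.05,0,0,0,0, 0,0,0,0,0,0]' | grep -E "tcp|wrist|time|grip"; python3 prof.py
```

```text
scene tip px [421.1 221.9] px/mm [ 0.35 -0.09]
-6 [250, 250, 250, 250, 251, 252, 252, 253, 251, 249, 237, 223, 208, 207, 210, 217, 227, 238, 248, 242, 233, 227, 228, 230, 234, 242, 247, 251, 253, 253, 253, 253, 253]
-4 [244, 245, 245, 245, 244, 245, 243, 242, 241, 234, 225, 216, 211, 206, 204, 216, 228, 239, 237, 234, 229, 225, 223, 225, 234, 243, 248, 251, 252, 253, 253, 253, 253]
-2 [217, 219, 221, 222, 226, 229, 230, 227, 219, 210, 201, 193, 185, 183, 197, 213, 227, 232, 235, 233, 226, 220, 220, 226, 233, 240, 245, 250, 252, 252, 253, 253, 253]
0 [186, 182, 180, 181, 181, 180, 182, 182, 181, 176, 170, 161, 158, 173, 189, 205, 220, 232, 235, 230, 223, 219, 219, 222, 230, 239, 246, 249, 251, 253, 253, 253, 253]
2 [157, 160, 157, 149, 138, 130, 134, 134, 136, 137, 136, 140, 158, 176, 193, 212, 231, 239, 238, 236, 227, 219, 214, 219, 228, 237, 244, 249, 254, 253, 253, 253, 253]
4 [155, 166, 169, 168, 163, 154, 147, 138, 129, 120, 127, 151, 173, 191, 209, 227, 235, 240, 243, 232, 219, 206, 209, 215, 221, 233, 243, 250, 251, 253, 253, 253, 253]
6 [194, 196, 199, 201, 198, 192, 185, 177,
[... 2838 characters left out ...]
, 252, 0, 0, 0, 0, 0, 0, 0, 0, 0, 0, 0]
0 [104, 104, 103, 103, 103, 104, 102, 103, 103, 102, 106, 98, 60, 240, 252, 252, 252, 252, 239, 144, 88, 248, 220, 0, 0, 0, 0, 0, 0, 0, 0, 0, 0]
2 [253, 254, 253, 253, 254, 254, 254, 253, 253, 253, 254, 248, 88, 235, 252, 252, 252, 252, 234, 166, 89, 249, 252, 0, 0, 0, 0, 0, 0, 0, 0, 0, 0]
4 [252, 252, 252, 252, 252, 252, 252, 252, 252, 252, 251, 245, 86, 228, 252, 252, 252, 252, 253, 213, 99, 253, 252, 252, 0, 0, 0, 0, 0, 0, 0, 0, 0]
6 [252, 252, 252, 252, 252, 252, 252, 252, 252, 252, 252, 240, 67, 231, 253, 252, 252, 252, 253, 216, 93, 250, 252, 252, 15, 0, 0, 0, 0, 0, 0, 0, 0]
[0.55001041 0.18992573 0.04462422] [-1.45761585 -6.36702141  7.30580334]
```

The scene profile is unchanged, so the sprung jaw has not been touched yet. The wrist view gives a sharp reading, with the tip at about 0 mm. I continue in 4 mm steps.

```bash
cat > prof2.py <<'E'
from h import *
ey=np.array([-.1305,.9914,0]); ex=np.array([.9914,.1305,0]); tip=np.array([.4803,.3026,.043])
c=read_camera("wrist"); g=cv2.cvtColor(c["frame"],cv2.COLOR_BGR2GRAY).astype(np.float32)
for off in (-2,-1,0,6):
    pts=np.array([px(c,tip+ex*off/1e3+ey*d/1e3) for d in range(-6,21)],np.float32)
    print(off,cv2.remap(g,pts[None,:,0],pts[None,:,1],1)[0].astype(int).tolist())
print(observe()["tcp_pos"],observe()["wrist_force"])
E
python3 -m creep '[-0.006,0.05,0,0,0,0, -0.007,0.05,0,0,0,0, 0,0,0,0,0,0]' | grep -E "tcp|wrist|time"; python3 prof2.py;  python3 -m creep '[-0.006,0.05,0,0,0,0, -0.007,0.05,0,0,0,0, 0,0,0,0,0,0]' | grep -E "tcp|wrist|time"; python3 prof2.py
```

```text
time: 16.78
tcp_pos: [0.5495, 0.1936, 0.0446]
wrist_force: [-2.9, -9.4, 7.5]
-2 [101, 102, 102, 102, 102, 105, 105, 102, 109, 243, 252, 252, 251, 160, 78, 248, 252, 252, 252, 252, 0, 0, 0, 0, 0, 0, 0]
-1 [107, 105, 109, 107, 105, 105, 108, 104, 103, 238, 253, 253, 252, 156, 73, 246, 252, 252, 252, 252, 0, 0, 0, 0, 0, 0, 0]
0 [102, 103, 104, 104, 103, 102, 105, 105, 112, 242, 252, 252, 244, 179, 71, 246, 253, 252, 252, 252, 70, 0, 0, 0, 0, 0, 0]
6 [252, 252, 252, 252, 252, 251, 93, 203, 253, 252, 252, 252, 253, 234, 80, 245, 252, 252, 252, 252, 252, 252, 0, 0, 0, 0, 0]
[0.54956804 0.19369092 0.0446651 ] [-2.12711389 -7.80955947  8.33535212]
time: 17.08
tcp_pos: [0.549, 0.1974, 0.0446]
wrist_force: [-3.1, -10.3, 10.2]
-2 [102, 101, 102, 103, 105, 102, 106, 104, 105, 102, 101, 103, 122, 154, 66, 235, 252, 252, 252, 252, 252, 252, 252, 141, 0, 0, 0]
-1 [107, 109, 106, 107, 109, 107, 112, 107, 107, 108, 106, 106, 120, 148, 63, 239, 252, 252, 252, 252, 252, 252, 252, 252, 0, 0, 0]
0 [106, 105, 105, 105, 105, 106, 105, 106, 103, 103, 103, 103, 117, 150, 60, 230, 253, 252, 252, 252, 252, 252, 252, 252, 0, 0, 0]
6 [252, 252, 252, 252, 252, 254, 123, 182, 253, 252, 252, 252, 252, 248, 89, 232, 253, 252, 252, 252, 252, 252, 252, 252, 251, 252, 0]
[0.54905239 0.19734625 0.04463121] [-2.2982185  -9.66522817  9.05051727]
```

The tip reads about 6.4–6.9 mm, already between the marks. I nudge 1 mm to the middle, then release and rise.

```bash
python3 -m creep '[-0.003,0.028,0,0,0,0, 0,0,0,0,0,0, 0,0,0,0,0,0]' | grep -E "tcp|wrist|time"; python3 prof2.py; python3 -m creep '[0,0,0,0,0,0, 0,0,0,0,0,0, 0,0,0,0,0,0, 0,0,0,0,0,0, 0,0,0,0,0,0]' 0.42 | grep -E "tcp|wrist|grip"; python3 prof2.py
```

```text
time: 17.38
tcp_pos: [0.549, 0.1981, 0.0447]
wrist_force: [-3.6, -12.5, 10.1]
-2 [102, 102, 104, 102, 103, 106, 106, 107, 103, 105, 102, 102, 100, 99, 56, 236, 252, 252, 252, 252, 252, 252, 252, 252, 0, 0, 0]
-1 [105, 109, 108, 109, 108, 107, 108, 106, 108, 107, 109, 105, 106, 93, 53, 238, 253, 252, 252, 252, 252, 252, 252, 252, 173, 0, 0]
0 [105, 105, 106, 105, 103, 106, 105, 104, 104, 100, 104, 102, 103, 90, 51, 225, 252, 252, 252, 252, 252, 252, 252, 252, 252, 0, 0]
6 [252, 252, 252, 252, 252, 254, 131, 180, 253, 252, 252, 252, 252, 250, 93, 234, 253, 252, 252, 252, 252, 252, 252, 252, 252, 252, 133]
[0.54895392 0.19812637 0.04464843] [ -2.29585901 -11.2995961   10.25694489]
tcp_pos: [0.5486, 0.2004, 0.0443]
wrist_force: [-0.4, 0.2, -1.4]
grip_width: 0.418
-2 [108, 107, 105, 106, 106, 107, 106, 108, 106, 105, 104, 105, 103, 96, 45, 219, 253, 252, 252, 252, 252, 253, 252, 252, 252, 252, 110]
-1 [109, 108, 109, 106, 106, 108, 107, 108, 106, 108, 108, 108, 105, 99, 54, 237, 253, 252, 252, 252, 252, 252, 252, 252, 252, 252, 252]
0 [106, 107, 108, 104, 106, 104, 108, 105, 105, 104, 101, 105, 105, 100, 51, 226, 253, 252, 253, 252, 252, 252, 252, 252, 252, 252, 252]
6 [252, 252, 252, 252, 253, 254, 147, 167, 254, 252, 252, 252, 252, 252, 97, 218, 253, 252, 252, 252, 252, 252, 252, 252, 252, 252, 252]
[0.54864016 0.20038267 0.04424314] [-0.99178921 -0.3034999  -1.2478817 ]
```

```bash
python3 -m creep '[0,0,0.2,0,0,0, 0,0,0.6,0,0,0, 0,0,0.9,0,0,0, 0,0,0.9,0,0,0, 0,0,0.9,0,0,0, 0,0,0.9,0,0,0, 0,-0.4,0.5,0,0,0, 0,-0.9,0,0,0,0]' | grep -E "tcp|wrist"; python3 -m creep '[0,-1,0,0,0,0, 0,-1,0,0,0,0, 0,-1,0,0,0,0, 0,-1,0,0,0,0, 0,-1,0,0,0,0, 0,-1,0,0,0,0, 0,-0.6,0,0,0,0, 0,0,0,0,0,0]'
python3 - <<'E'
from h import *
t=read_camera("top"); s=read_camera("scene")
a=cv2.resize(t["frame"][215:305,185:335],(800,480),interpolation=cv2.INTER_CUBIC)[40:440,:400]
b=cv2.resize(s["frame"][195:285,350:450],(400,360),interpolation=cv2.INTER_CUBIC)
b=np.vstack([b,np.zeros((40,400,3),np.uint8)])
cv2.imwrite("pics/final.png",np.vstack([np.hstack([a,b]),np.hstack([cv2.resize(t["frame"],(267,200)),cv2.resize(s["frame"],(267,200)),np.zeros((200,266,3),np.uint8)])]))
E
```

```text
tcp_pos: [0.5499, 0.1523, 0.2455]
wrist_force: [1.0, -0.3, 0.6]
time: 19.23
tcp_pos: [0.5478, -0.1218, 0.2411]
eef_rot: [0.0, -0.062, 0.998, -0.001]
wrist_force: [0.6, -0.2, -0.1]
grip_width: 0.419
finger_force: 0.0
```

View pics/final.png

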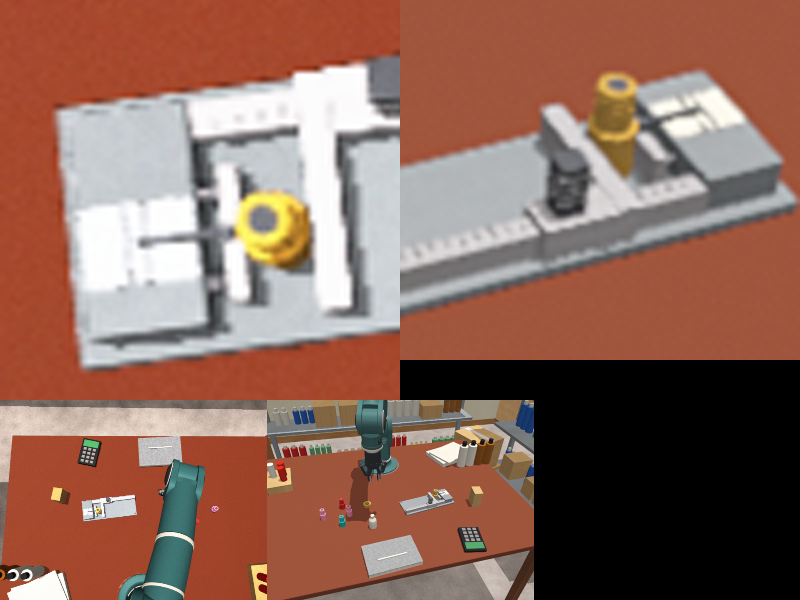

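The final picture shows the coupling upright between both jaws. The pointer tip is at top-crop (140,242), against about (157) at rest. That is roughly 7.6 mm of travel, so it lies between the marks at about x 147 and 129. The bystanders have not moved.

```bash
python3 -c "
from bench import close_job; print(close_job())"
```

```text
the job is handed in; nothing more can be done
None
```

I stood the brass coupling upright on the caliper bed and slid the moving jaw shut on it; the pointer measured about 7.5 mm, between the two black marks. The arm is clear of everything, the ring nut, bottle and carton were not touched, and I handed the job in at about 19 s.

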